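# Blow dry the washed skate bearings on the folding hook

### The job

Dry the washed skate bearings: fold the hook on the blow-dry stand down until it sticks straight out, and hang every bearing holder from the mat on it by the eye. With all of them hanging, press the air valve's lever down until it clicks and stays down by itself, take your hand away, let it blow for at least five seconds and lift the lever back up. Only then take the holders off, stand them upright in the tin tray, and fold the empty hook flat up against its backplate; leave the other things on the bench where they are.

Things in the scene. Friction and masses are not known exactly. Their poses are not given: they have to be found in the camera images.
- dryer: blow-dry stand, fixed; front = its -x, z up, origin on the bench. Grey backplate 62 wide (y), 262 high, face at x +5; the folding hook is on it at y 0. Drip pan in front (x -195 to 5, y -65 to 65, 14 high). Air-knife bar at y -92 to -72, x -150 to -20, z 112 to 138. Lever valve at y 107 to 143, x -25 to 45, 62 high, at its rear 93; a gauge out to y 170; its lever points to -x
- hook (a joint): folding hook on the backplate: 0 = folded up flat (the arm stands straight up), 1.571 = folded down to its stop, straight out to the front and level. A stiff hinge, about 0.5 N at the end: the arm stays where it is left. The stop carries the holders
- hook_hinge (a point): pivot of the folding hook, 185 above the bench, 12 in front of the stand's origin. The axes turn with the arm: z along the arm towards its end, y along the hinge pin (level, the stand's y); folded out, x points up
- hook_end (a point): end of the hook arm, on its centre line, 150 from the pivot. The arm is a steel rod 9 thick; at the end a stub of the same thickness turns up (when folded out) to 13.5 above the arm's centre line, and keeps what hangs there from sliding off. Same axes as hook_hinge
- valve_lever (a joint): air valve lever: 0 = up (air off, a spring holds it there), grows as the lever is pressed down; past about 0.36 it snaps over a detent and stays by itself at about 0.56 (air on; stop at 0.63). Pressing takes about 9 N at the knob, pulling it up out of the detent about 5 N, after which the spring lifts it the rest
- lever_knob (a point): centre of the black ball knob (diameter 25) at the end of the lever (a rod 9 thick, 100 from pivot to knob centre). The knob stands about 112 above the bench when up and about 57 when latched down
- lever_pivot (a point): pivot of the valve lever, 78 above the bench; its axis is the stand's y axis. The lever points to the stand's -x, 0.35 rad above level when up and about 0.22 rad below level when latched
- mat: black rubber mat 230 (x) by 150 (y), 4 thick, fixed on the bench; origin at its underside centre. The holders stand on it at the start
- tray: rectangular tin tray, loose, about 0.9 kg, 230 (x) by 140 (y), rim 16 high, walls and floor 4 thick; origin at its underside centre, z up
- holder_a: bearing holder, 131 tall, 0.16 kg, origin at its underside centre, z up: foot disc (diameter 42, 8 thick), five skate bearings (diameter 23, to z 58), wire eye, flat black grip on top (18 wide in y, 9 thick in x, z 104 to 131). The eye lies in the y-z plane: wire 5 thick, low point z 60, sides at y +-14 (z 70 to 88), peak z 102. A half turn about z looks the same. May be absent (None)
- holder_b: bearing holder, 131 tall, 0.16 kg, origin at its underside centre, z up: foot disc (diameter 42, 8 thick), five skate bearings (diameter 23, to z 58), wire eye, flat black grip on top (18 wide in y, 9 thick in x, z 104 to 131). The eye lies in the y-z plane: wire 5 thick, low point z 60, sides at y +-14 (z 70 to 88), peak z 102. A half turn about z looks the same. May be absent (None)
- holder_c: bearing holder, 131 tall, 0.16 kg, origin at its underside centre, z up: foot disc (diameter 42, 8 thick), five skate bearings (diameter 23, to z 58), wire eye, flat black grip on top (18 wide in y, 9 thick in x, z 104 to 131). The eye lies in the y-z plane: wire 5 thick, low point z 60, sides at y +-14 (z 70 to 88), peak z 102. A half turn about z looks the same. May be absent (None)
- holder_a_eye (a point): point in the eye of holder_a where the hook arm's centre line lies when it hangs (92 above the foot's underside); axes as the holder
- holder_b_eye (a point): point in the eye of holder_b where the hook arm's centre line lies when it hangs (92 above the foot's underside); axes as the holder
- holder_c_eye (a point): point in the eye of holder_c where the hook arm's centre line lies when it hangs (92 above the foot's underside); axes as the holder
- wheel_1: skate wheel lying flat, diameter 62, 32 high; bystander
- wheel_2: skate wheel lying flat, diameter 62, 32 high; bystander
- wheel_3: skate wheel lying flat, diameter 62, 32 high; bystander
- jar: glass jar with a steel screw cap, diameter 72, 85 high; bystander
- dish: round tin dish with bearings in it, diameter 104, 22 high; bystander
- oil: small white oil bottle, diameter 34, 95 high; bystander
- brush: wooden-handled cleaning brush, 150 long; bystander

How it is judged:
By the outcome, as a careful person would: the job done as asked, in the order asked, and still so for the second after the job is handed in, with the robot touching nothing.
Of holder_a, holder_b, holder_c only 2 to 3 are there at a start; the rules pass over those that are not, and their reading is None.
At some moment in a run one of holder_a, holder_b, holder_c, tray may be knocked a few centimetres aside while the robot is not near it.
It also fails if it takes over 210 s, if anything falls off the work surface, if the arm or the gripper's body presses on something with over 40 N, if the wrist force passes 120 N, or if a joint passes its speed limit or range.

### The arm

A 6-joint arm with a two-finger parallel gripper is mounted at the origin on the work surface. World frame = base frame: x ahead of the robot, y to its left, z up, the work surface at z = 0. Lengths are in m, angles in degrees, forces in N, time in s.
With the tool pointing down it reaches from about 0.325 to 0.85 m from the base axis. Payload 15.5 kg.
Tool frame: the origin (TCP) lies between the finger pads; the fingertips stand 19 mm ahead of it and the grasp point (between the pads) is the TCP (ctrl.tip_reach is the distance from the TCP to the fingertips, in m); z points along the fingers, y is the line along which they close (so a half turn about z gives the same grasp; the last joint's range is limited). The gripper opens to 91 mm and grips with 3 to 60 N. Pads are 32 mm wide; open, the fingers measure 118 mm over their backs; the gripper's body (76 mm by 178 mm) begins 60 mm behind the grasp point.
Start: joints at [-72.909, 28.281, 77.091, -0, 74.628, -5.472], TCP at [0.24, -0.577, 0.233] pointing down, gripper open.
Joint ranges: [-166.48, 166.48], [-47.26, 123.95], [12.59, 153.08], [-70.14, 250.14], [6.76, 159.57], [-176.63, 176.63]. Speed limits (degrees/s): [108.29, 108.29, 147.25, 172.46, 172.46, 172.46].

### API

Orientations are given as a 3x3 rotation matrix whose columns are the frame's x, y, z axes.
In Python, from bench import ctrl gives the robot as it stands. Calls block until the motion is done:
- ctrl.goto(position, orientation): joint-space move of the TCP to a pose.
- ctrl.move_l(position, vel=0.15, ori=None, contact_N=None): straight line of the TCP; ori=None keeps the orientation; vel is the mean speed in m/s. With contact_N (N) it stops when the force on the tool has changed by that much, and returns True; else False.
- ctrl.movej(angles): joint-space move.
- ctrl.command_gripper(opening): opening from 0.0 (shut) to 1.0 (fully open); the grip force is fixed at half the most; returns when the fingers have stopped.
- ctrl.sleep(seconds).
- ctrl.ik(position, orientation): joint angles nearest the present ones, or None.
- ctrl.read_camera(name): name is "side" or "top"; returns the picture (420x560x3 uint8, blue, green, red); there is no depth.
- ctrl.camera_params(name): a dict with "fx", "fy", "cx", "cy" (pixels), "D" ([k1, k2, p1, p2, k3] as OpenCV has them; the pictures are not rectified), "pose" (4x4, takes a point from camera to world coordinates). Camera axes: x right, y up, looking along -z (the intrinsics and any distortion apply to the point x, -y, -z); pixel columns grow to the right and rows downward; lengths in m; the calibration is good to about 2 mm. A picture is of the moment at which its call begins. camera_params takes no time and is no camera call.
A pose or a line that the arm cannot do raises ctrl.MotionError and nothing moves.
- ctrl.sign_off(): hands the job in; it is judged then, once.
Trained networks look in the newest picture that a camera, given by its name, has taken for a name from the list of things; names that differ only in an ending like _2 or _b are one class to them, and where a whole thing is asked for, a point or a joint stands for the part that bears it (a point fixed in the world has none). Each returns a list of dicts, best first, with "score" (0 to 1); they miss things now and then, are a little off and sometimes report something else, mostly with a low value. They report only what shows in the picture. A call takes as long as a camera call.
- ctrl.find_in(camera, query): "bbox" ([centre column, centre row, width, height] in pixels, round what is visible of it).
Readings, each from a call of its own:
- ctrl.read_t(): time.
- ctrl.read_q(): joint angles.
- ctrl.read_dq(): joint speeds.
- ctrl.read_effort(): joint torques, N m.
- ctrl.read_tool_pos(): TCP position.
- ctrl.read_eef_rot(): TCP orientation.
- ctrl.read_contact_force(): force on the tool from outside, world axes, zero at the start.
- ctrl.read_wrist_torque(): the same for the moment, N m.
- ctrl.read_grip_width(): opening from 0.0 (shut) to 1.0 (fully open).
- ctrl.read_grasp_force(): force on a finger pad.
Only numpy, scipy, OpenCV 4.12 (cv2) and the standard library are available. Lean on these libraries where they do the work, as an engineer would, in place of code of your own. Each camera call takes 0.05 s, during which the arm holds its last target. There are 200 camera calls.

## Working session

There is one attempt and no reset: what is moved stays moved. The work goes in short steps, each a Python script; the robot and the scene stay as the last script left them, time stands still between calls to the robot, and variables do not carry over. Pictures are saved under pics/ and viewed, at most 18 in all, crops included, and the job is handed in when it is done.

```bash
ls; mkdir -p pics; python3 - <<'E'
from bench import ctrl
import cv2, numpy as np
for n in ("side","top"):
    im=ctrl.read_camera(n); cv2.imwrite(f"pics/{n}0.png",im)
    p=ctrl.camera_params(n); print(n,p["fx"],p["fy"],p["cx"],p["cy"],p["D"]); print(np.round(p["pose"],4))
    for q in ("dryer","hook","valve_lever","lever_knob","mat","tray","holder_a","holder_a_eye","hook_end"):
        print(q,[(np.round(d["bbox"],1).tolist(),round(d["score"],2)) for d in ctrl.find_in(n,q)[:5]])
E
```

```text
bench.py
pics
side 481.8963496719988 481.8963496719988 278.8948369038121 197.48436470147485 [-0.13804069  0.          0.          0.          0.        ]
[[-0.9461  0.2112 -0.2456  0.201 ]
 [-0.3234 -0.5732  0.7529  0.963 ]
 [ 0.0182  0.7918  0.6106  1.0091]
 [ 0.      0.      0.      1.    ]]
dryer [([258.3, 207.6, 100.6, 133.1], 0.86), ([245.1, 340.1, 16.7, 41.1], 0.52)]
hook [([244.7, 165.6, 14.2, 45.9], 0.58), ([221.4, 328.0, 19.7, 40.7], 0.27)]
valve_lever [([240.6, 241.4, 39.4, 5.1], 0.48)]
lever_knob [([353.0, 225.5, 19.0, 17.4], 0.58), ([240.2, 242.4, 37.3, 3.5], 0.51)]
mat [([245.0, 350.6, 105.2, 78.0], 0.63)]
tray [([313.1, 195.3, 73.6, 43.8], 0.79)]
holder_a [([244.7, 350.6, 111.4, 77.8], 0.74), ([245.9, 339.2, 14.1, 40.5], 0.7), ([221.8, 328.6, 19.0, 46.1], 0.67), ([271.5, 340.1, 13.3, 40.3], 0.66)]
holder_a_eye [([221.9, 328.4, 20.3, 41.6], 0.91)]
hook_end [([223.4, 328.5, 19.2, 45.7], 0.61), ([245.4, 164.9, 9.1, 41.3], 0.53)]
top 390.79559242679903 390.79559242679903 271.0544603956335 208.86951715445778 [0.00387621 0.         0.         0.         0.        ]
[[ 0.0154  0.9948 -0.1004  0.415 ]
 [-0.9996  0.0175  0.0201  0.0121]
 [ 0.0217  0.1     0.9947  1.3638]
 [ 0.      0.      0.      1.    ]]
dryer [([277.0, 200.6, 82.0, 74.4], 0.67), ([290.7, 171.4, 7.0, 14.1], 0.23)]
hook []
valve_lever [([247.7, 188.4, 7.2, 34.6], 0.49)]
lever_knob [([246.4, 189.9, 11.4, 34.1], 0.51)]
mat [([174.8, 222.7, 56.2, 73.4], 0.6)]
tray [([361.8, 222.4, 39.6, 63.1], 0.81)]
holder_a [([169.9, 228.1, 15.1, 10.9], 0.7), ([171.8, 243.0, 18.0, 11.2], 0.48)]
holder_a_eye [([343.9, 152.8, 14.0, 13.2], 0.59), ([248.3, 188.9, 12.0, 33.6], 0.57), ([323.1, 283.0, 26.9, 43.7], 0.35)]
hook_end [([290.8, 173.1, 9.7, 17.1], 0.64), ([238.7, 256.9, 35.6, 26.4], 0.49)]
```

```bash
python3 - <<'E'
import cv2
a=cv2.imread("pics/top0.png")[120:300,130:400]; cv2.imwrite("pics/t0c.png",cv2.resize(a,None,fx=2.96,fy=2.96,interpolation=cv2.INTER_CUBIC))
a=cv2.imread("pics/side0.png")[130:400,150:400]; cv2.imwrite("pics/s0c.png",cv2.resize(a,None,fx=2.2,fy=2.2,interpolation=cv2.INTER_CUBIC))
E
```

```text
(no output)
```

View pics/t0c.png

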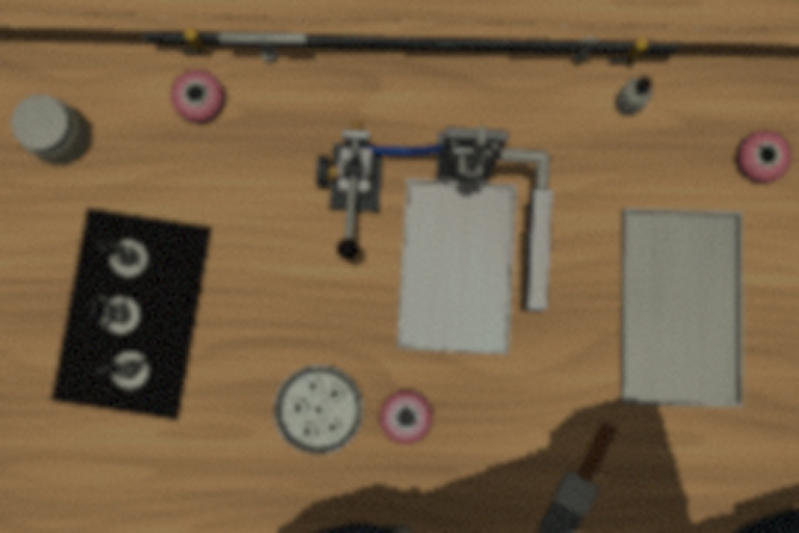

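View pics/s0c.png

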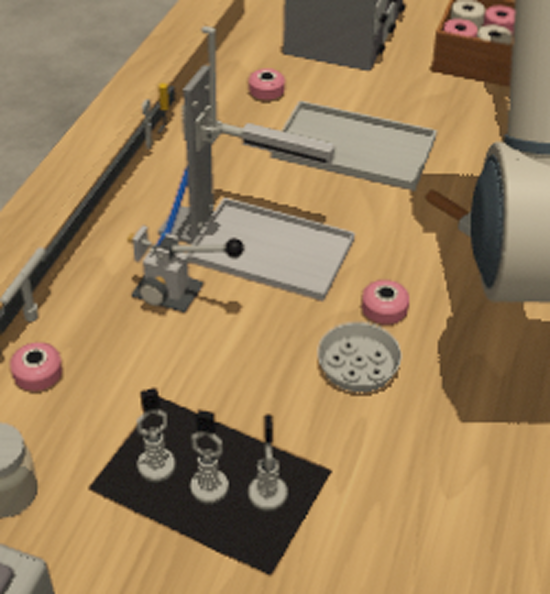

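```bash
cat > lib.py <<'E'
from bench import ctrl
import cv2, numpy as np
from scipy.optimize import least_squares
F=np.diag([1.,-1,-1])
def proj(n,P):
    c=ctrl.camera_params(n); T=np.array(c["pose"]); R=F@T[:3,:3].T; t=-R@T[:3,3]
    K=np.array([[c["fx"],0,c["cx"]],[0,c["fy"],c["cy"]],[0,0,1]])
    return cv2.projectPoints(np.asarray(P,float).reshape(-1,3),cv2.Rodrigues(R)[0],t,K,np.array(c["D"]))[0].reshape(-1,2)
def ray(n,uv,z):
    c=ctrl.camera_params(n); T=np.array(c["pose"])
    K=np.array([[c["fx"],0,c["cx"]],[0,c["fy"],c["cy"]],[0,0,1]])
    u=cv2.undistortPoints(np.asarray(uv,float).reshape(-1,1,2),K,np.array(c["D"])).reshape(-1,2)
    d=(T[:3,:3]@F@np.c_[u,np.ones(len(u))].T).T
    return T[:3,3]+d*((z-T[2,3])/d[:,2])[:,None]
def place(p,L):
    c,s=np.cos(p[2]),np.sin(p[2]); L=np.asarray(L,float).reshape(-1,3)
    return L@np.array([[c,-s,0],[s,c,0],[0,0,1]]).T+[p[0],p[1],0]
E
python3 - <<'E'
from lib import *
t=lambda l:np.array(l)/2.96+[130,120]
s=lambda l:np.array(l)/2.2+[150,130]
pan=np.array([[5,65,14],[5,-65,14],[-195,-65,14],[-195,65,14]])/1e3
pt=t([(407,182),(516,184),(505,354),(397,346)]); ps=s([(320,297),(352,237)]); hk=s([(211,30)])
def res(p):
    P=place(p,pan)
    return np.r_[(proj("top",P)-pt).ravel(),(proj("side",P[[3,2]])-ps).ravel(),(proj("side",place(p,[[-.012,0,.335]]))-hk).ravel(),
     (proj("side",place(p,[[p[3],.125,.112]]))-s([(234,247)])).ravel(),(proj("top",place(p,[[p[3],.125,.112]]))-t([(349,250)])).ravel()]
r=least_squares(res,[.6,0,0,-.08],loss="soft_l1"); print("stand",r.x); print(np.round(res(r.x).reshape(-1,2),1))
def rect(name,cs,lx,ly,z):
    L=np.array([[lx,ly,z],[lx,-ly,z],[-lx,-ly,z],[-lx,ly,z]])
    f=lambda p:(proj("top",place(p,L))-t(cs)).ravel()
    c=ray("top",t(cs),z).mean(0); r=least_squares(f,[c[0],c[1],0]); print(name,r.x,np.round(f(r.x),1))
rect("tray",[(623,210),(740,211),(740,404),(621,401)],.115,.07,.016)
rect("mat",[(89,209),(210,228),(178,418),(53,398)],.115,.075,.004)
print("feet top",ray("top",t([(128,259),(121,316),(130,371)]),.012))
print("feet side",ray("side",s([(156,463),(209,485),(268,491)]),.012))
a=ctrl.read_camera("side")[295:380,190:300]; cv2.imwrite("pics/s1.png",cv2.resize(a,None,fx=7,fy=7,interpolation=cv2.INTER_CUBIC))
E
```

```text
stand [ 0.6450108  -0.06473625 -0.06053781 -0.09797006]
[[-0.3 -1.9]
 [-0.1  0.3]
 [-0.3  0. ]
 [-1.4 -0.2]
 [ 0.7 -1.9]
 [ 1.1 -2.4]
 [-0.1 -0.6]
 [ 0.2 -0.2]
 [-1.3 -0.2]]
tray [ 0.50627684 -0.32486531 -0.00964761] [-0.2 -1.1  0.  -0.3  0.3  0.6 -0.1  0.6]
mat [ 0.48838304  0.31707933 -0.13808566] [-0.6 -0.9  1.  -0.7  0.3  0.7 -0.7  0.8]
feet top [[0.55021753 0.32324323 0.012     ]
 [0.48348708 0.32864582 0.012     ]
 [0.42001536 0.3156787  0.012     ]]
feet side [[0.54962196 0.32939907 0.012     ]
 [0.48292828 0.33612529 0.012     ]
 [0.41919244 0.32143562 0.012     ]]
```

View pics/s1.png

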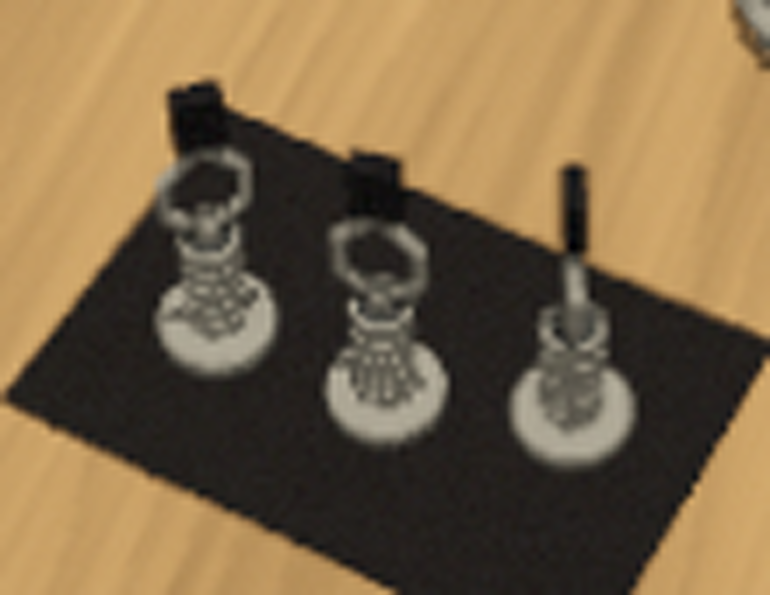

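```bash
python3 - <<'E'
from lib import *
s=lambda l:np.array(l)/7+[190,295]-0.43
L=np.array([[0,-14,79],[0,14,79],[0,0,102],[0,0,60],[0,0,131],[0,0,8]])/1e3
obs=[[(165,190),(247,185),(213,150),(205,215),(197,92),(217,322)],
     [(335,250),(422,262),(372,222),(385,290),(377,160),(386,388)],
     [(572,268),(576,268),(573,254),(581,325),(573,170),(572,408)]]
for o in obs:
    best=None
    for y0 in np.radians([-60,0,60,120,180,240]):
        f=lambda p:(proj("side",place(p,L))-s(o)).ravel()
        r=least_squares(f,[.48,.32,y0],loss="soft_l1")
        if best is None or r.cost<best.cost: best=r
    print(best.x[:2],np.degrees(best.x[2])%180,best.cost); print(np.round(f(best.x).reshape(-1,2),1).tolist())
im=ctrl.read_camera("side"); a=im[135:275,205:320]; cv2.imwrite("pics/s2.png",cv2.resize(a,None,fx=4.2,fy=4.2,interpolation=cv2.INTER_CUBIC))
im=ctrl.read_camera("top"); a=im[155:245,230:325]; cv2.imwrite("pics/t2.png",cv2.resize(a,None,fx=6,fy=6,interpolation=cv2.INTER_CUBIC))
E
```

```text
[0.55239476 0.32385401] 114.6970902749323 2.465406563295056
[[0.0, 0.3], [0.1, 0.3], [-1.6, -0.5], [0.7, 1.2], [-0.1, -0.1], [0.3, -1.2]]
[0.48621606 0.33039762] 101.03788161899416 1.414318477259957
[[0.5, 0.5], [-0.2, 0.3], [0.8, -0.8], [-0.6, 0.4], [-0.3, 0.2], [-0.0, -0.8]]
[0.42117344 0.31905542] 16.349088224260953 11.543449844643359
[[-0.0, 7.7], [0.1, -2.2], [0.3, -1.3], [-1.0, -0.6], [0.4, 2.8], [0.1, 0.3]]
```

View pics/s2.png

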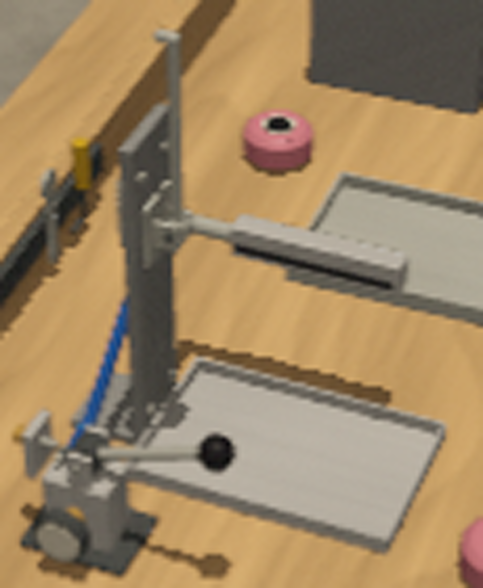

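View pics/t2.png

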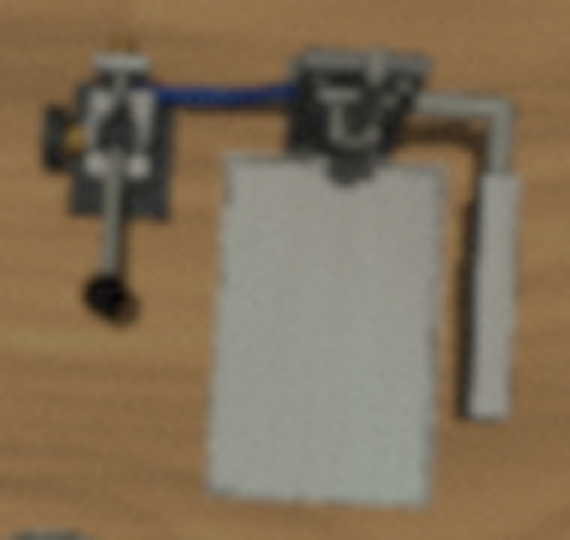

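```bash
python3 - <<'E'
from lib import *
t=lambda l:np.array(l)/6+[230,155]-.42
s=lambda l:np.array(l)/4.2+[205,135]-.38
pan=np.array([[5,65,14],[5,-65,14],[-195,-65,14],[-195,65,14]])/1e3
pt=t([(226,155),(443,162),(430,505),(208,497)]); ps=s([(198,362),(443,428),(387,543)]); hk=s([(173,38)])
def res(p):
    P=place(p,pan); kn=place(p,[[p[3],.125,.112]])
    return np.r_[(proj("top",P)-pt).ravel(),(proj("side",P[1:])-ps).ravel(),(proj("side",place(p,[[-.012,0,.335]]))-hk).ravel(),
     (proj("side",kn)-s([(216,452)])).ravel(),(proj("top",kn)-t([(105,296)])).ravel()]
r=least_squares(res,[.6,0,0,-.08],loss="soft_l1"); print("stand",r.x); print(np.round(res(r.x).reshape(-1,2),1).tolist())
p=r.x
for n,(sc,off) in {"side":(4.2,(205,135)),"top":(6,(230,155))}.items():
    im=cv2.imread("pics/%s2.png"%n[0])
    def ln(L,c):
        q=(proj(n,place(p,np.array(L)/1e3))-off+.42)*sc
        cv2.polylines(im,[np.round(q).astype(int)],False,c,1)
    ln([[5,65,14],[5,-65,14],[-195,-65,14],[-195,65,14],[5,65,14]],(0,0,255))
    ln([[-12,0,185],[-12,0,335],[1.5,0,335]],(0,255,0))
    ln([[5,31,0],[5,31,262],[5,-31,262],[5,-31,0]],(255,0,255))
    ln([[-20,-72,138],[-150,-72,138],[-150,-92,138],[-20,-92,138],[-20,-72,138]],(255,0,0))
    cv2.imwrite(f"pics/{n}_ov.png",im[:580])
a,b=[cv2.imread(f"pics/{n}_ov.png") for n in("side","top")]
b=cv2.resize(b,(310,294)); w=np.zeros((580,800,3),np.uint8); w[:,:a.shape[1]]=a[:580]; w[:294,485:795]=b; cv2.imwrite("pics/ov.png",w)
E
```

```text
stand [ 0.64488947 -0.06213141 -0.03670376 -0.09356198]
[[-0.8, -0.4], [0.1, 0.5], [-0.3, 0.5], [-0.9, -0.1], [-0.4, -1.8], [0.8, -1.7], [0.2, -1.1], [-0.3, -0.2], [0.0, -0.2], [-0.6, -0.0]]
```

View pics/ov.png

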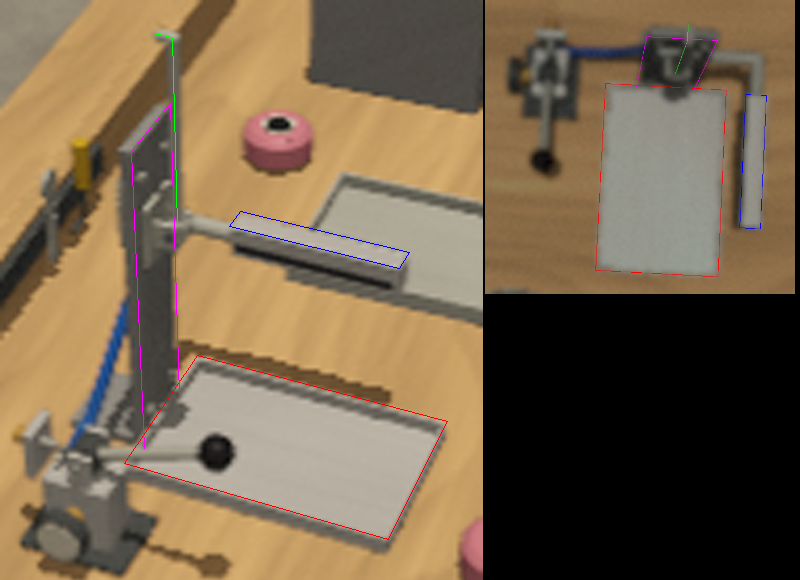

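```bash
cat >> lib.py <<'E'
S=np.array([.6449,-.0621,-.0367])      # stand x,y,yaw
def W(x,y,z,S=S): return place(S,[[x,y,z]])[0]
def down(yaw):
    y=np.array([-np.sin(yaw),np.cos(yaw),0]); z=np.array([0,0,-1.]); return np.c_[np.cross(y,z),y,z]
def f(): return np.round(ctrl.read_contact_force(),1)
E
python3 - <<'E'
from lib import *
p=ctrl.read_tool_pos(); print(ctrl.read_t())
ctrl.move_l([p[0],p[1],.42],vel=.3)
ctrl.command_gripper(.35)
R=down(S[2]); ctrl.goto(W(-.012,0,.45),R); ctrl.move_l(W(-.012,0,.322),vel=.15)
print("f",f()); ys=[]
for sg in(1,-1):
    hit=ctrl.move_l(W(-.012,sg*.016,.322),vel=.03,contact_N=1.5); q=ctrl.read_tool_pos(); ys.append(q); print(hit,q,f())
m=(ys[0]+ys[1])/2 if isinstance(ys[0],np.ndarray) else np.mean(ys,0)
c,s=np.cos(S[2]),np.sin(S[2]); d=np.array(m)[:2]-S[:2]; print("local",c*d[0]+s*d[1],-s*d[0]+c*d[1])
ctrl.move_l(m,vel=.05); print(ctrl.read_t(),f())
E
```

```text
1.15
f [-0.5 -0.6  0.2]
True [ 0.63345253 -0.0492228   0.32218635] [ 0.  -2.5  2.3]
True [ 0.63310216 -0.04950231  0.32149176] [0.9 0.4 1.1]
local -0.012082190027973373 0.012302410594983656
7.15 [-0.8 -1.6 -1.4]
```

```bash
python3 - <<'E'
from lib import *
ctrl.move_l(W(-.012,0,.322),vel=.05)
hit=ctrl.move_l(W(-.012,-.016,.322),vel=.03,contact_N=1.5); q=np.array(ctrl.read_tool_pos())
c,s=np.cos(S[2]),np.sin(S[2]); d=q[:2]-S[:2]; y2=-s*d[0]+c*d[1]; print(hit,y2,f())
yc=(.0129+y2)/2; print("yc",yc); 
ctrl.move_l(W(-.012,yc,.322),vel=.05); ctrl.command_gripper(0.0)
print(ctrl.read_grip_width()*91,f())
E
```

```text
True -0.010849966082937805 [0.9 3.1 2.3]
yc 0.0010250169585310975
8.26274028868329 [ 0.  -1.8 -0.9]
```

```bash
sed -i 's/^S=.*/S=np.array([.6449,-.0611,-.0367])/' lib.py; python3 - <<'E'
from lib import *
for a in np.radians(list(range(8,89,8))+[91]):
    ctrl.move_l(W(-.012-.137*np.sin(a),0,.185+.137*np.cos(a)),vel=.12)
    print(round(np.degrees(a)),f())
ctrl.command_gripper(.4); print("released",f(),ctrl.read_tool_pos())
# pad sideways touch gives arm's y at the end
ys=[]
for sg in(1,-1):
    ctrl.move_l(W(-.149,0,.185),vel=.06); h=ctrl.move_l(W(-.149,sg*.022,.185),vel=.03,contact_N=1.5); q=np.array(ctrl.read_tool_pos()); ys.append(q); print(h,q)
m=np.mean(ys,0); c,s=np.cos(S[2]),np.sin(S[2]); d=m[:2]-S[:2]; print("local end y",-s*d[0]+c*d[1])
ctrl.move_l(W(-.149,0,.185),vel=.06);ctrl.move_l(W(-.149,0,.30),vel=.2)
print(ctrl.read_t())
cv2.imwrite("pics/a.png",ctrl.read_camera("side"))
print([(np.round(d["bbox"],1).tolist(),round(d["score"],2)) for d in ctrl.find_in("side","holder_a")])
a=cv2.imread("pics/a.png")[120:380,170:350]; cv2.imwrite("pics/s3.png",cv2.resize(a,None,fx=2.3,fy=2.3))
E
```

```text
8 [-0.3 -0.9  0.8]
16 [-1.7 -1.2  6.1]
24 [-3.4 -0.7  8.8]
32 [-5.7  0.8  8.8]
40 [-6.3  0.1  7.5]
48 [-5.8  0.6  6.7]
56 [-7.1  1.4  5.4]
64 [-7.6  1.4  3.9]
72 [-9.7  2.3  4. ]
80 [-10.4   2.8   2.8]
88 [-11.3   0.7   2.2]
91 [-13.4   1.8   1.8]
released [ 0.7  0.  -1. ] [ 0.49613263 -0.05565131  0.18268588]
True [ 0.49646947 -0.04137482  0.1848492 ]
True [ 0.49541707 -0.069321    0.18475433]
local end y 0.000282735616887902
15.8833
[([243.9, 336.0, 17.7, 36.7], 0.79), ([272.0, 339.4, 14.7, 42.9], 0.76), ([222.0, 328.5, 21.4, 42.6], 0.68)]
```

View pics/s3.png

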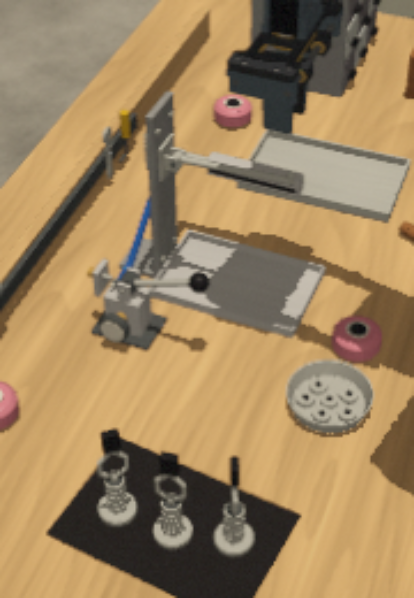

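```bash
cat >> lib.py <<'E'
G=.122
def pick(x,y,yaw,foot=.004,op=.5):
    # yaw mod 180 nearest the stand's
    yaw=(yaw-S[2]+np.pi/2)%np.pi-np.pi/2+S[2]
    ctrl.command_gripper(op); R=down(yaw)
    ctrl.goto([x,y,.30],R); ctrl.move_l([x,y,foot+G],vel=.15)
    ctrl.command_gripper(0); w=ctrl.read_grip_width()*91; print("grip mm",w,"t",ctrl.read_t(),f()); return w
def hang(s):
    p=ctrl.read_tool_pos(); ctrl.move_l([p[0],p[1],.36],vel=.25)
    z=.185-.076+G; R=down(S[2])
    ctrl.goto(W(-.197,0,.36),R); ctrl.move_l(W(-.197,0,z),vel=.2); ctrl.sleep(.3)
    h=ctrl.move_l(W(-.012-s,0,z),vel=.1,contact_N=5); print("thread hit",h,f(),ctrl.read_tool_pos())
    return h
def seat(s):
    z=.185-.076+G; ctrl.sleep(.2)
    h=ctrl.move_l(W(-.012-s,0,z-.020),vel=.04,contact_N=1.5); print("seat",h,ctrl.read_tool_pos()[2]-G+.092,f())
    ctrl.command_gripper(.5); p=ctrl.read_tool_pos(); ctrl.move_l([p[0],p[1],.33],vel=.2); print("t",ctrl.read_t())
E
python3 - <<'E'
from lib import *
w=pick(.4205,.318,np.radians(16.3))
if 14<w<21 and not hang(.032): seat(.032)
a=ctrl.read_camera("side")[120:380,170:350]; cv2.imwrite("pics/s4.png",cv2.resize(a,None,fx=2.3,fy=2.3))
E
```

```text
grip mm 17.924216605432747 t 19.6167 [-0.8 -0.5  1.7]
thread hit True [ 0.8  0.1 -0.9] [ 0.47966352 -0.05506651  0.23061204]
```

View pics/s4.png

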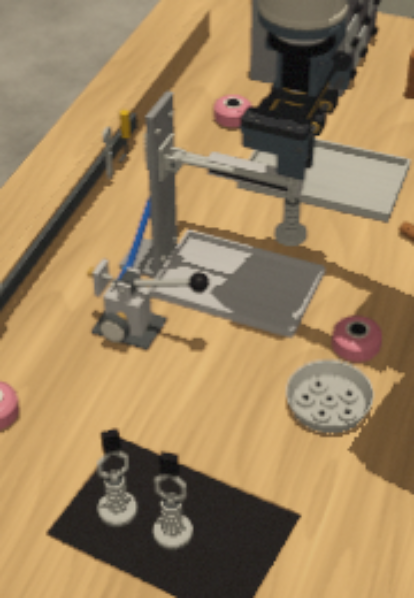

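```bash
python3 - <<'E'
from lib import *
im=ctrl.read_camera("side"); b=im[175:235,255:325]; b=cv2.resize(b,None,fx=8,fy=8,interpolation=cv2.INTER_CUBIC)
q=(proj("side",place(S,np.array([[-12,0,185],[-162,0,185],[-162,0,198]])/1e3))-[255,175]+.4)*8
cv2.polylines(b,[np.round(q).astype(int)],False,(0,255,0),1); cv2.imwrite("pics/s5.png",b); print(f(),ctrl.read_grip_width()*91)
E
```

```text
[-0.7  0.1 -1.4] 17.628957635378278
```

View pics/s5.png

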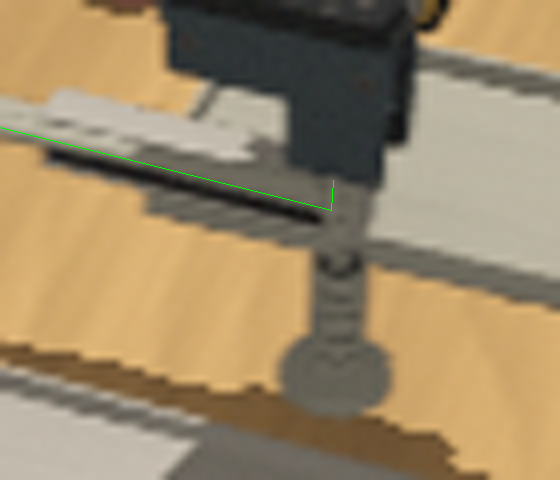

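```bash
python3 - <<'E'
from lib import *
z=.185-.076+G
ctrl.move_l(W(-.18,0,z),vel=.05); ctrl.sleep(.3); print(f())
for s in (.155,.145,.135,.12):
    h=ctrl.move_l(W(-.012-s,0,z),vel=.04,contact_N=6); ctrl.sleep(.1); print(s,h,f(),ctrl.read_tool_pos())
    if h: break
E
```

```text
[-0.3  0.1 -1.9]
0.155 False [-0.2  0.  -1.4] [ 0.47785997 -0.05492883  0.230913  ]
0.145 False [-0.3 -1.1 -0.7] [ 0.48792633 -0.0553187   0.23094609]
0.135 False [-0.5  0.5 -1.4] [ 0.49788125 -0.05568345  0.23093552]
0.12 False [ 0.4  0.  -0.9] [ 0.51279579 -0.05621662  0.23090884]
```

```bash
sed -i 's/vel=.1,contact_N=5/vel=.07,contact_N=10/' lib.py; python3 - <<'E'
from lib import *
z=.185-.076+G
print(ctrl.move_l(W(-.044,0,z),vel=.07,contact_N=8),f())
seat(.032)
a=ctrl.read_camera("side")[150:260,200:330]; cv2.imwrite("pics/s6.png",cv2.resize(a,None,fx=5,fy=5,interpolation=cv2.INTER_CUBIC))
for n in("holder_a",): print([(np.round(d["bbox"],1).tolist(),round(d["score"],2)) for d in ctrl.find_in("side",n)])
E
```

```text
False [ 1.1 -0.1 -1.3]
seat True 0.18433516942919737 [-0.4 -0.5 -0.1]
t 30.15
[([245.8, 338.0, 18.5, 40.0], 0.93), ([258.6, 198.2, 14.1, 41.5], 0.73), ([222.0, 328.6, 19.0, 41.0], 0.59)]
```

View pics/s6.png

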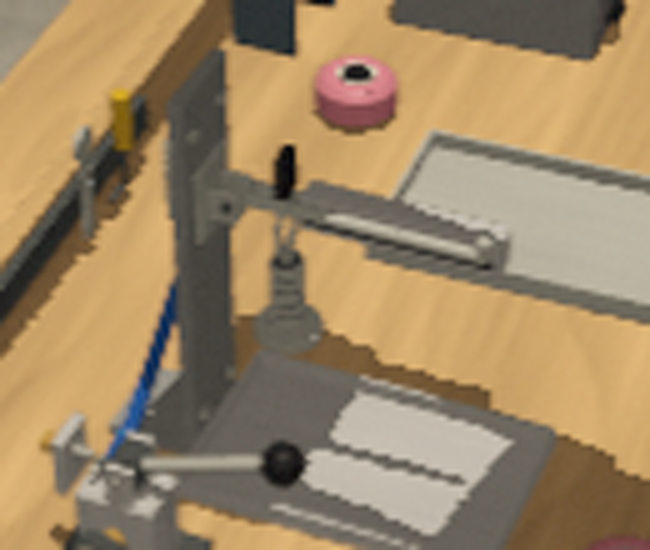

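```bash
python3 - <<'E'
from lib import *
w=pick(.485,.330,np.radians(101))
ok=14<w<21 and not hang(.080)
if ok: seat(.080)
a=ctrl.read_camera("side"); d=[(np.round(d["bbox"],1).tolist(),round(d["score"],2)) for d in ctrl.find_in("side","holder_a")]; print(d)
if ok and any(abs(b[0]-222)<2 and abs(b[1]-328.6)<2 for b,_ in d):
    w=pick(.551,.325,np.radians(114.7))
    if 14<w<21 and not hang(.128): seat(.128)
a=ctrl.read_camera("side")[150:260,200:330]; cv2.imwrite("pics/s7.png",cv2.resize(a,None,fx=5,fy=5,interpolation=cv2.INTER_CUBIC))
E
```

```text
grip mm 17.970908727052873 t 34.1583 [-0.5  0.5  1.8]
thread hit False [ 0.1 -0.6 -2.2] [ 0.55266212 -0.05770559  0.231066  ]
seat True 0.183757897621306 [-0.8 -0.4  3.4]
t 41.85
[([257.7, 200.1, 11.8, 41.6], 0.71), ([221.4, 330.1, 16.8, 43.1], 0.69), ([271.2, 205.8, 14.0, 39.7], 0.59)]
grip mm 17.82716790803679 t 45.625 [0.1 0.4 1.8]
thread hit False [ 0.4 -0.7 -1.8] [ 0.50459659 -0.05590494  0.23091168]
seat True 0.18374503459803154 [-0.7  0.4  6.9]
t 52.3833
```

View pics/s7.png

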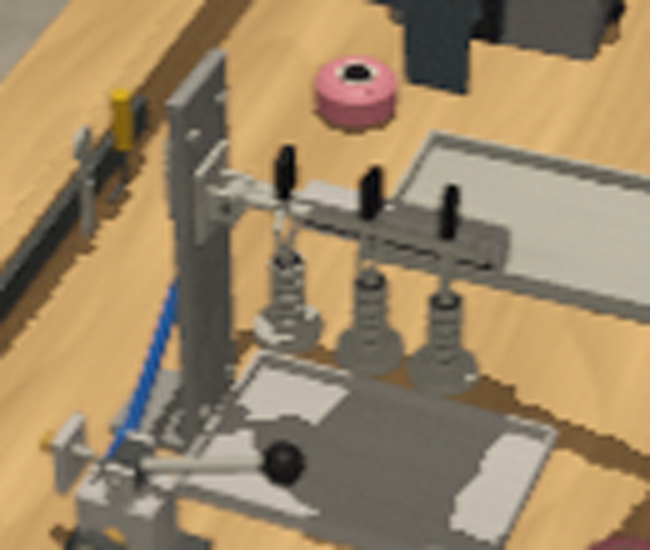

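```bash
cat >> lib.py <<'E'
def knob(a): return W(.0003-.1*np.cos(.35-a),.125,.078+.1*np.sin(.35-a))
E
python3 - <<'E'
from lib import *
R=down(S[2]+np.pi/2); U=np.array([0,0,.0125+.019])
p=ctrl.read_tool_pos(); 
ctrl.goto(knob(0)+[0,0,.19],R); ctrl.command_gripper(0)
ctrl.move_l(knob(0)+U+[0,0,.012],vel=.2); ctrl.sleep(.2); print(f())
for a in (.1,.2,.3,.4,.5,.57,.6):
    ctrl.move_l(knob(a)+U,vel=.06); print(a,f())
    if ctrl.read_contact_force()[2]>25: break
ctrl.move_l(knob(0)+U+[0,0,.15],vel=.2); t0=ctrl.read_t()
im=ctrl.read_camera("side"); 
print(t0,[(np.round(d["bbox"],1).tolist(),round(d["score"],2)) for d in ctrl.find_in("side","lever_knob")],proj("side",[knob(0),knob(.56)]))
a=im[150:260,200:330]; cv2.imwrite("pics/s8.png",cv2.resize(a,None,fx=5,fy=5,interpolation=cv2.INTER_CUBIC))
E
```

```text
Traceback (most recent call last):
host.MotionError: the arm cannot take that pose within its joint ranges
```

Use the opposite wrist turn.

```bash
cat > press.py <<'E'
from lib import *
R=None
for d in (-90,0):
    R=down(S[2]+np.radians(d))
    if ctrl.ik(knob(0)+[0,0,.19],R) is not None: print("yaw",d); break
U=np.array([0,0,.0125+.019])
ctrl.goto(knob(0)+[0,0,.19],R); ctrl.command_gripper(0)
ctrl.move_l(knob(0)+U+[0,0,.012],vel=.2); ctrl.sleep(.2); print(f())
for a in (.1,.2,.3,.4,.5,.57,.6):
    ctrl.move_l(knob(a)+U,vel=.06); print(a,f())
    if ctrl.read_contact_force()[2]>25: break
ctrl.move_l(knob(0)+U+[0,0,.15],vel=.2); t0=ctrl.read_t()
im=ctrl.read_camera("side")
print(t0,[(np.round(d["bbox"],1).tolist(),round(d["score"],2)) for d in ctrl.find_in("side","lever_knob")],proj("side",[knob(0),knob(.56)]))
a=im[150:260,200:330]; cv2.imwrite("pics/s8.png",cv2.resize(a,None,fx=5,fy=5,interpolation=cv2.INTER_CUBIC))
E
python3 press.py
```

```text
yaw -90
[-0.7  0.8 -0.4]
0.1 [-2.2  0.7  0.9]
0.2 [-0.8  0.3  2.8]
0.3 [-0.1 -0.1  0. ]
0.4 [-0.4 -0.5  0.2]
0.5 [-0.1 -0.   0.8]
0.57 [-0.4  0.   2.8]
0.6 [0.  0.  3.5]
59.4667 [([289.3, 208.8, 17.6, 42.6], 0.7), ([363.4, 228.4, 36.3, 28.1], 0.69), ([240.6, 250.6, 42.1, 19.1], 0.53)] [[255.96293523 242.21758973]
 [257.47376971 257.05391585]]
```

View pics/s8.png

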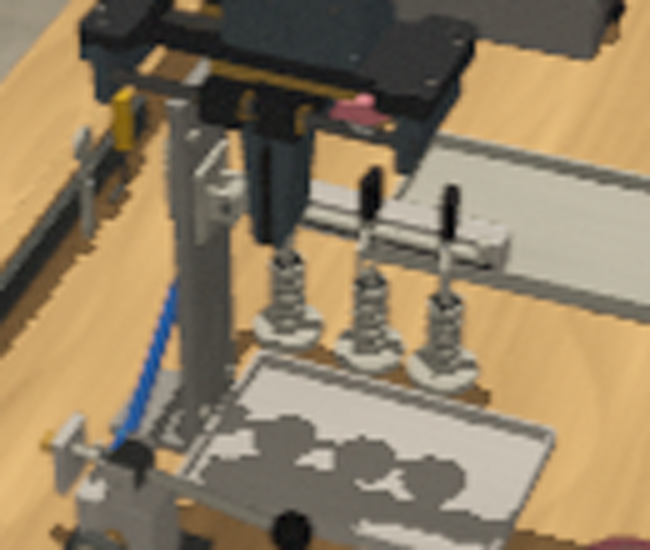

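```bash
python3 - <<'E'
from lib import *
ctrl.sleep(6.5); R=down(S[2])
ctrl.goto(knob(.56)+[0,0,.19],R); ctrl.command_gripper(.5)
print(ctrl.read_t(), ctrl.move_l(knob(.56)+[0,0,.003],vel=.15,contact_N=12),f())
ctrl.command_gripper(0); print(ctrl.read_grip_width()*91,f())
for a in (.45,.35,.25,.15,.05): ctrl.move_l(knob(a)+[0,0,.003],vel=.08); print(a,f())
ctrl.command_gripper(.5); ctrl.move_l(knob(0)+[0,0,.19],vel=.2)
ctrl.goto([.40,-.25,.36],R); t0=ctrl.read_t()
for n,(r0,r1,c0,c1,k) in {"side":(150,260,200,330,4),"top":(150,260,220,390,4)}.items():
    im=ctrl.read_camera(n); cv2.imwrite(f"pics/{n}9.png",cv2.resize(im[r0:r1,c0:c1],None,fx=k,fy=k,interpolation=cv2.INTER_CUBIC))
    print(n,"tray",[(np.round(d["bbox"],1).tolist(),round(d["score"],2)) for d in ctrl.find_in(n,"tray")])
    print("holders",[(np.round(d["bbox"],1).tolist(),round(d["score"],2)) for d in ctrl.find_in(n,"holder_a")])
print(t0)
E
```

```text
68.35 False [ 0.1 -0.6  0.5]
23.205646004756712 [0.6 1.  0.3]
0.45 [ 3.6  1.6 -2.2]
0.35 [3.8 1.5 3.3]
0.25 [3.7 1.7 1.4]
0.15 [ 3.   1.5 -1.3]
0.05 [ 1.6  2.4 -1.4]
side tray [([312.2, 197.4, 77.4, 44.7], 0.73)]
holders [([289.0, 208.5, 15.6, 45.0], 0.69), ([272.5, 206.0, 10.3, 39.4], 0.59), ([257.2, 198.2, 12.3, 38.5], 0.51)]
top tray [([360.5, 215.3, 42.7, 53.0], 0.77)]
holders [([145.3, 164.6, 22.6, 21.0], 0.61), ([287.6, 190.1, 15.0, 9.3], 0.57), ([285.5, 221.4, 12.0, 10.4], 0.52)]
74.6083
```

View pics/side9.png

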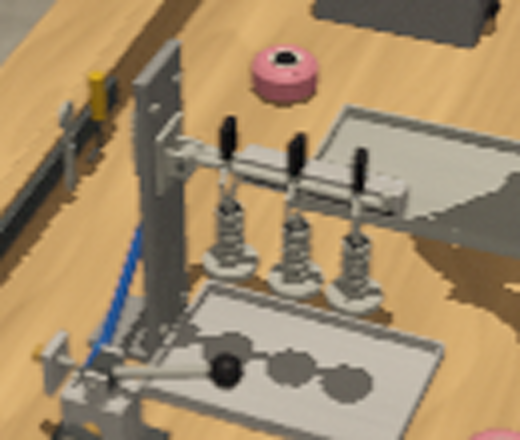

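View pics/top9.png

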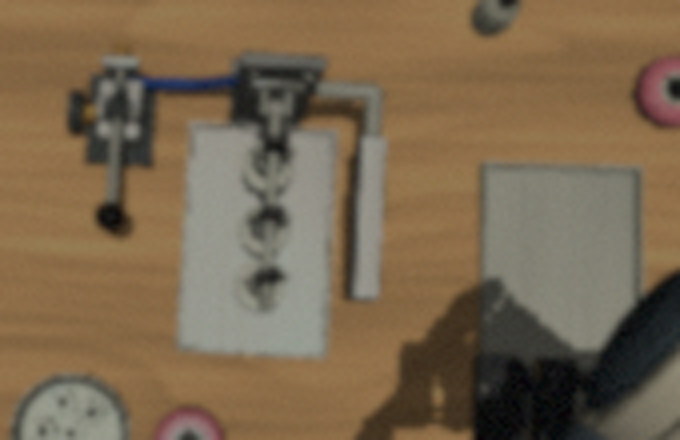

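```bash
cat >> lib.py <<'E'
def boxes(cam,q):
    ctrl.read_camera(cam); return [(np.round(d["bbox"],1).tolist(),round(d["score"],2)) for d in ctrl.find_in(cam,q)]
def unhang(s,hz=.0915):
    R=down(S[2]); P=lambda s,z:W(-.012-s,0,z)
    ctrl.goto(P(s,.33),R); ctrl.command_gripper(.45); ctrl.move_l(P(s,hz+G),vel=.15)
    ctrl.command_gripper(0); w=ctrl.read_grip_width()*91; print("grip",w,f(),ctrl.read_t())
    if not 14<w<21: return False
    z=hz+G+.017; ctrl.move_l(P(s,z),vel=.08); ctrl.sleep(.1)
    h=ctrl.move_l(P(.19,z),vel=.07,contact_N=10); print("out",h,f())
    if h: return False
    ctrl.move_l(P(.19,.30),vel=.2); return True
def stand(x,y,yaw=0):
    ctrl.goto([x,y,.30],down(yaw)); ctrl.move_l([x,y,.15],vel=.2); ctrl.sleep(.1)
    h=ctrl.move_l([x,y,G-.002],vel=.04,contact_N=2.5); print("down",h,ctrl.read_tool_pos()[2]-G,f())
    ctrl.command_gripper(.45); ctrl.move_l([x,y,.30],vel=.2); print("t",ctrl.read_t())
E
python3 - <<'E'
from lib import *
print(unhang(.128)); print(boxes("side","tray"),boxes("top","tray"),f(),ctrl.read_grip_width()*91)
E
```

```text
grip 18.253380314252663 [0.7 1.3 1.8] 77.5167
out False [ 0.3 -0.3 -1.9]
True
[([312.4, 197.3, 75.0, 41.0], 0.77)] [([360.4, 225.2, 42.1, 67.3], 0.73)] [-0.3  0.5 -1.3] 17.806646932933806
```

```bash
python3 - <<'E'
from lib import *
stand(.570,-.325)
for s,x in((.080,.506),(.032,.442)):
    if not unhang(s): print("FAIL",s); break
    b=boxes("side","tray"); print(b)
    if not b or abs(b[0][0][0]-312.4)>4 or abs(b[0][0][1]-197)>4: print("tray?"); break
    stand(x,-.325)
else: ctrl.goto(W(-.149,0,.33),down(S[2]))
print(ctrl.read_t())
a=ctrl.read_camera("side")[140:270,200:370]; cv2.imwrite("pics/s10.png",cv2.resize(a,None,fx=4,fy=4,interpolation=cv2.INTER_CUBIC))
E
```

```text
down True 0.0030118667588848735 [ 0.3 -0.1  2.6]
t 84.0417
grip 17.703756000393916 [ 0.4 -0.3  2.3] 86.7167
out False [ 0.1 -0.2 -1.6]
[([310.0, 196.9, 77.8, 41.1], 0.72)]
down True 0.0029966473039334807 [-1.4 -0.1  2.1]
t 93.7583
grip 17.706513508107363 [-0.1  1.2  2.4] 96.475
out False [-1.3  0.5 -0.8]
[([312.9, 195.5, 71.1, 41.2], 0.92)]
down True 0.0030513305303489224 [-0.8  0.8 -0.6]
t 104.1833
105.2583
```

View pics/s10.png

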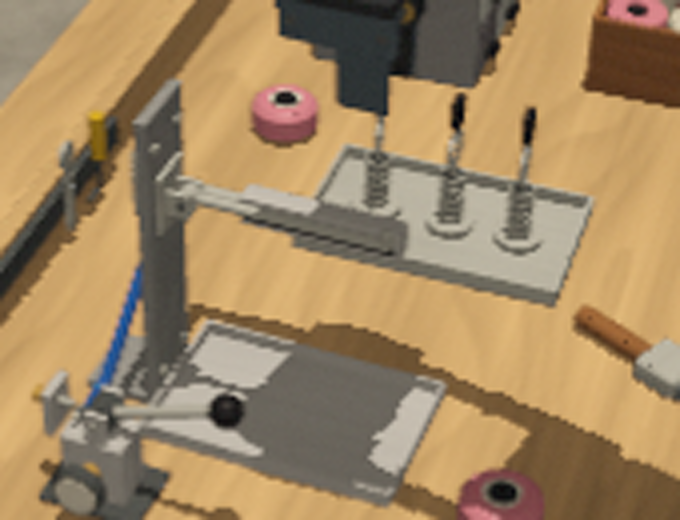

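```bash
python3 - <<'E'
from lib import *
r=.132; A=lambda a:W(-.012-r*np.sin(a),0,.184+r*np.cos(a))
R=down(S[2]); ctrl.goto(A(np.pi/2)+[0,0,.1],R); ctrl.command_gripper(.35); ctrl.move_l(A(np.pi/2),vel=.15)
ctrl.command_gripper(0); print(ctrl.read_grip_width()*91,f())
for a in np.radians(list(range(82,0,-8))+[0,-1.5]): ctrl.move_l(A(a),vel=.12); print(round(np.degrees(a)),f())
ctrl.command_gripper(.35); p=np.array(ctrl.read_tool_pos()); ctrl.move_l(p+[0,0,.11],vel=.15)
ctrl.goto([.24,-.577,.42],R); ctrl.sleep(.5); print(ctrl.read_t())
s=ctrl.read_camera("side")[125:255,200:370]; t=ctrl.read_camera("top")[120:300,130:400]
w=np.zeros((600,690,3),np.uint8); s=cv2.resize(s,(450,344)); t=cv2.resize(t,(380,253)); w[:344,:450]=s; w[345:598,:380]=t
cv2.imwrite("pics/e.png",w); print(proj("side",[W(-.012,0,.335)]))
E
```

```text
8.08208294767628 [0.4 2.7 4.3]
82 [ 0.3  2.5 -0.9]
74 [-1.  4.  0.]
66 [-2.7  2.8  1.3]
58 [-4.4  3.1  3. ]
50 [-4.3  2.9  4.3]
42 [-6.7  1.9  6.4]
34 [-6.9  2.3  8.3]
26 [-7.3  2.7 12.1]
18 [-5.8  2.7 14.4]
10 [-5.2  2.4 17.5]
2 [-2.4  2.1 21.2]
0 [-2.8  2.8 23.2]
-2 [-0.4  2.8 22.1]
115.3583
[[245.38137163 143.68165247]]
```

View pics/e.png

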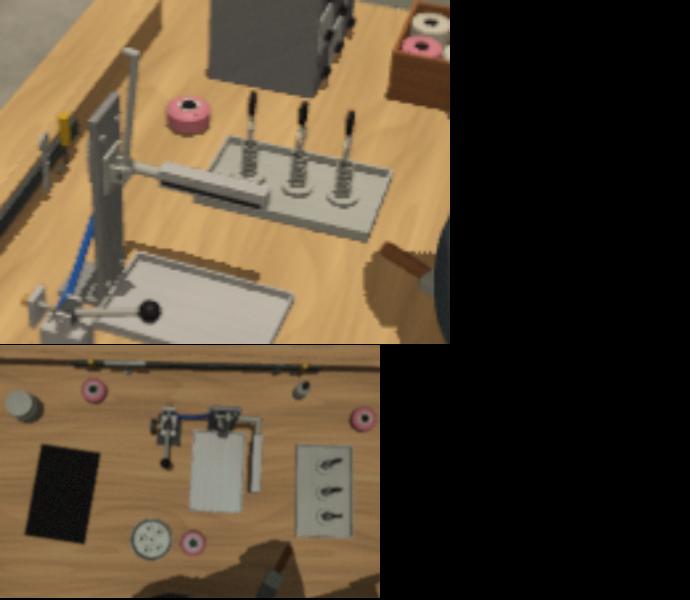

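```bash
python3 - <<'E'
from lib import *
R=down(S[2]); ctrl.command_gripper(0); ctrl.goto(W(-.10,0,.40),R); ctrl.move_l(W(-.10,0,.315),vel=.15)
ctrl.move_l(W(-.06,0,.315),vel=.1); ctrl.sleep(.2); print(f())
h=ctrl.move_l(W(-.022,0,.315),vel=.03,contact_N=6); q=np.array(ctrl.read_tool_pos())
c,s=np.cos(S[2]),np.sin(S[2]); d=q[:2]-S[:2]; print(h,"local x",c*d[0]+s*d[1],f())
ctrl.move_l(W(-.10,0,.315),vel=.1); ctrl.move_l(W(-.10,0,.42),vel=.2)
ctrl.goto([.24,-.577,.42],R); ctrl.sleep(.5); print(ctrl.read_t())
s=ctrl.read_camera("side")[125:255,200:370]
cv2.imwrite("pics/e2.png",cv2.resize(s,None,fx=4.2,fy=4.2,interpolation=cv2.INTER_CUBIC))
E
```

```text
[-0.7  0.3  0.6]
True local x -0.03232840491401033 [-4.4 -0.8  2.9]
124.7667
```

View pics/e2.png

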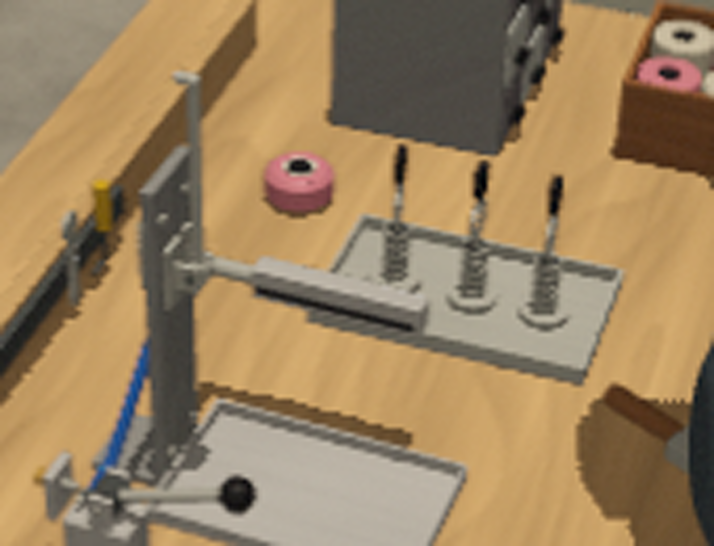

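```bash
python3 -c "
from bench import ctrl
print(ctrl.sign_off())"
```

```text
the job is handed in; nothing more can be done
None
```

The job is handed in at about 125 s: all three holders were hung and dried, with more than 8 s of air, and now stand upright in the tray; the lever is up and the hook is folded flat.

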